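# Park the steel ball at the top of the inclined ball track

### The job

Get the ball track ready for the next run: with the fingertips, and without lifting the steel ball, push it up the sloped gutter and over the low cross rib so that it rests in the seat between the rib and the end stop and cannot roll back. Then push the swinging gate bar fully shut across the gutter behind the ball, and leave everything else standing where it is.

Things in the scene. Friction and masses are not known exactly. Their poses are not given: they have to be found in the camera images.
- track: Inclined ball track, fixed: an aluminium V gutter (120 degrees) on a grey base. Origin on the bench under mid-gutter; +y level, uphill along the gutter; -x across, the gate post's side; z up. The gutter rises 5 degrees towards +y; 305 mm long, 40 wide, its edges 12 mm above the V's bottom (square to the slope), which is 22 mm above the bench at the low end (y -160), 49 at the high end.
- lip (a point): Middle of the round steel lip across the low end of the gutter (track y -152 mm), against which the ball rests at the start; this point is at its top, 9 mm above the bottom of the V. Behind the ball, above the lip, all is open: fingertips can come down there to about 10 mm below the height of the ball's centre, which pushes best (rounded tips set higher press it down and need more force at the rib).
- ball_center (a point): Centre of the plain polished steel ball, 45 mm in diameter, about 0.3 kg (it varies). It rolls freely and is slippery (friction about 0.12); its centre runs 26 mm above the bottom of the V, square to the slope. At the start it rests against the lip at the low end (track frame x 0, y -138, z 50 mm). Let go before it is over the rib, it rolls back down.
- rib (a point): Middle of the top of the low round cross rib (6 mm rod, track y +95 mm), 5.5 mm above the bottom of the V. The ball has to climb 2 mm over it, which takes a push of some 3 to 9 N; its centre passes the crest 10 mm before the seat point.
- seat (a point): Fixed point of the track: the ball's centre when it rests in its seat against the uphill side of the rib, with 2.5 mm of play to the end stop. Track frame x 0, y +103, z 71 mm. The end stop is a plate across the gutter, its face 25 mm uphill of this point, its top 36 mm above the bottom of the V.
- gate_pivot (a point): Fixed point of the track on the gate's hinge axis, at the middle height of the gate bar (track frame x -42, y +71, z 68 mm). The axis is square to the gutter's slope. The hub round it is 18 mm in diameter, on a 14 mm post.
- gate_tip (a point): Free end of the gate bar, a steel rod 10 mm in diameter that runs 64 mm from the hinge axis to this point (plus 5 mm of rounded end), parallel to the slope, 26 mm above the bottom of the V (as high as the ball's centre).
- gate (a joint): Angle of the gate bar, rad. 0: shut against its stop, the bar straight across the gutter (track +x), 4 mm clear of the seated ball's downhill side. Grows to 2.5 as the free end swings downhill, then outward: at 1.57 it points downhill (track -y) beside the gutter. Starts at 1.65 to 2.3; stays where left; takes under 1 N at the free end. To shut it, push from its outer, then downhill side.
- bottle: Bystander: clear sample bottle with a white screw cap, 54 mm across, 118 mm high, standing loose; origin at the centre of its underside. Not to be disturbed.
- beaker: Bystander: small glass beaker, 62 mm across, 73 mm high, loose; origin at the centre of its underside. Not to be disturbed.
- timer: Bystander: flat white timer, 62 x 62 x 19 mm, loose; origin at the centre of its underside. Not to be disturbed.
- cup: Bystander: white sample cup with a screw lid, 54 mm across, 60 mm high, loose; origin at the centre of its underside. Not to be disturbed.
Mind the look-alikes: they are no part of the job. What is meant by the part that bears ball_center is not orange or red, and is the smaller of those in its own colour.

How it is judged:
By the outcome, as a careful person would: the job done as asked, in the order asked, and still so for the second after the job is handed in, with the robot touching nothing.
It also fails if it takes over 51 s, if anything falls off the work surface, if the arm or the gripper's body presses on something with over 40 N, if the wrist force passes 120 N, or if a joint passes its speed limit or range.

### The arm

A 6-joint arm with a two-finger parallel gripper is mounted at the origin on a cart in front of the work surface, level with it; the furniture and walls round the work are solid. World frame = base frame: x ahead of the robot, y to its left, z up, the work surface at z = 0. Lengths are in mm, angles in rad, forces in N, time in s.
With the tool pointing down it reaches from about 350 to 875 mm from the base axis. Payload 4.2 kg.
Tool frame: the origin (TCP) lies at the very end of the fingers, on their centre line; the grasp point (between the pads) lies 19 mm behind it; z points along the fingers, y is the line along which they close (so a half turn about z gives the same grasp; the last joint's range is limited). The gripper opens to 85 mm and grips with 20 to 120 N. Pads are 22 mm wide; open, the fingers measure 114 mm over their backs; the gripper's body (76 mm by 85 mm) begins 54 mm behind the grasp point. The pads swing forward as they close: fully open they stand 13 mm farther back than shut.
Start: joints at [-0.958, 0.385, 0.008, 0, -1.194, -0.259], TCP at [216.555, -586.262, 231.312] pointing down, gripper open.
Joint ranges: [-3.14, 3.14], [-1.21, 2.06], [-1.07, 1.41], [-3.16, 2.05], [-2.99, -0.16], [-3.1, 3.1]. Speed limits (rad/s): [2.79, 2.79, 3.14, 3.14, 3.14, 3.14].

### API

Orientations are given as a unit quaternion [x, y, z, w].
In Python, from bench import arm, optics gives the robot as it stands. The module is installed in compiled form; this text tells all that it offers.
- The arm moves only by the tool step_arm, never from a script. Its argument "motion" is a list of rows, each an object with "dr": the turn, a rotation vector about the tool's x, y, z in units of 8 degrees (1.0 is 8 degrees), a list of three; "slide": the shift along the tool's x, y, z in mm, a list of three; "jaw": the finger opening in mm, from 0 to 85.4. A call has exactly 8 rows; each row is the pose to reach, as a shift and turn from the pose commanded when the call began, along the tool's axes at that moment; what a row does not reach only later rows make up. A row lasts 1/8 s, in which the tool goes at most 62.5 mm and 10.7 degrees, less where a joint would pass 70% of its speed; a pose out of reach is approached as far as the arm can. A call with a gripper value outside its range is refused whole. The fingers move at their own pace and stop on an object; the grip force is fixed at half the most. Time passes only in rows, so rows that repeat a pose let the fingers close, or fill a call up. It gives the time, the measured TCP pose, the force, the opening and the grip force at its end, in the units of the state.
- arm.read_state(): the state, without advancing time (a new reading comes with each control period).
- optics.get_image(name): name is "scene" or "side" or "wrist"; returns the picture (420x560x3 uint8, blue, green, red); there is no depth.
- optics.camera_info(name): a dict with "camera_matrix" (3x3 intrinsics, pixels), "view" (4x4, takes a point from world to camera coordinates); the wrist camera has in their place "T_tool_cam" (4x4, takes a point from camera to tool coordinates, whose origin is the TCP and whose axes are the flange's). Camera axes: x right, y up, looking along -z (the intrinsics and any distortion apply to the point x, -y, -z); pixel columns grow to the right and rows downward; lengths in mm; the calibration is good to about 2 mm. The wrist camera is an equidistant fisheye: a pixel r from the principal point sees the ray r / f radians off the axis. A picture is of the moment at which its call begins: read the wrist's pose just before it. camera_info takes no time and is no camera call.
- arm.job_done(): hands the job in; it is judged then, once.
The state is a dict: "clock": time; "joints": joint angles; "joint_vel": joint speeds; "joint_efforts": joint torques, N m; "position": TCP position; "ee_rot": TCP orientation; "contact_force": force on the tool from outside, world axes, zero at the start; "wrist_torque": the same for the moment, N m; "gripper_width": finger opening in mm; "grasp_force": force on a finger pad.
Only numpy, scipy, OpenCV 4.12 (cv2) and the standard library are available. Lean on these libraries where they do the work, as an engineer would, in place of code of your own. Each camera call takes 0.05 s, during which the arm holds its last target. There are 200 camera calls.

## Working session

There is one attempt and no reset: what is moved stays moved. The work goes in short steps, Python scripts to look and compute and a tool call to move; the robot and the scene stay as the last step left them, time stands still between calls to the robot, and variables do not carry over. Pictures are saved under pics/ and viewed, at most 10 in all, crops included, and the job is handed in when it is done.

Besides the shell and the picture viewer there is one more tool, called by a JSON object that holds its "fn" and its "kwargs". step_arm: Moves the arm, as the interface text tells. Its arguments: {"type":"object","properties":{"motion":{"type":"array","items":{"type":"object","properties":{"dr":{"type":"array","items":{"type":"number"}},"slide":{"type":"array","items":{"type":"number"}},"jaw":{"type":"number"}}}}},"required":["motion"]}

```bash
mkdir -p pics; python3 - <<'E'
from bench import arm, optics
import cv2, numpy as np
for n in ("scene","side"):
    im=optics.get_image(n); cv2.imwrite(f"pics/{n}0.png",im)
    i=optics.camera_info(n); print(n,{k:np.round(v,3).tolist() if not isinstance(v,str) else v for k,v in i.items()})
i=optics.camera_info("wrist");print({k:np.round(v,3).tolist() if not isinstance(v,str) else v for k,v in i.items()})
print(arm.read_state())
E
```

```text
scene {'camera_matrix': [[438.526, 0.0, 271.726], [0.0, 438.526, 208.642], [0.0, 0.0, 1.0]], 'view': [[-0.567, -0.823, 0.019, 365.581], [0.609, -0.404, 0.683, -382.705], [-0.555, 0.399, 0.73, -938.044], [0.0, 0.0, 0.0, 1.0]]}
side {'camera_matrix': [[380.96, 0.0, 278.549], [0.0, 380.96, 206.638], [0.0, 0.0, 1.0]], 'view': [[-0.987, -0.161, -0.01, 587.565], [0.083, -0.555, 0.828, -93.865], [-0.139, 0.816, 0.561, -1301.39], [0.0, 0.0, 0.0, 1.0]]}
{'camera_matrix': [[325.192, 0.0, 276.281], [0.0, 325.192, 212.408], [0.0, 0.0, 1.0]], 'T_tool_cam': [[-0.0, 0.947, 0.32, 81.981], [1.0, 0.0, -0.0, 0.563], [-0.0, 0.32, -0.947, -142.291], [0.0, 0.0, 0.0, 1.0]]}
{'clock': 0.1, 'joints': array([-9.58404379e-01,  3.85464297e-01,  6.75056564e-03, -4.31492103e-04,
       -1.19398666e+00, -2.58584264e-01]), 'joint_vel': array([ 0.00204149, -0.00196022,  0.00166853,  0.00309122,  0.00047615,
       -0.0005294 ]), 'joint_efforts': array([-9.03765340e-04, -3.93319881e+01,  1.88930047e+01,  4.19791371e+00,
       -2.54239079e-03,  4.18831945e-06]), 'position': array([ 216.36907786, -585.7943399 ,  230.33609344]), 'ee_rot': array([-1.75904167e-01,  9.84406815e-01,  9.47769172e-04, -2.19800137e-04]), 'contact_force': array([ 0.00817995, -0.60568209,  0.32858006]), 'wrist_torque': array([ 0.01173898,  0.01779628, -0.0293265 ]), 'grasp_force': 0.0, 'gripper_width': 85.38470930487013}
```

View pics/scene0.png

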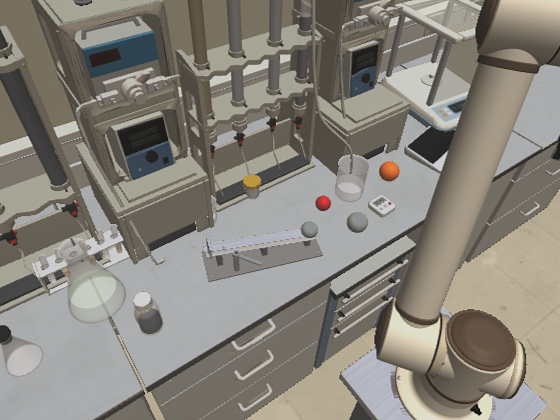

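View pics/side0.png

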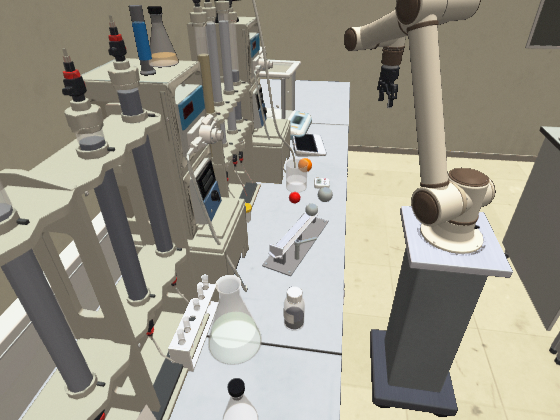

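The grey balls are at scene (309,229), sitting on the track, and (357,222), loose and larger. The red one is at (323,203) and the orange at (389,171). The smaller grey ball on the track fits the description. I'll confirm it in an enlarged crop.

```bash
python3 - <<'E'
import cv2, numpy as np
a=cv2.imread("pics/scene0.png")[195:285,195:375]; b=cv2.imread("pics/side0.png")[170:280,250:350]
cv2.imwrite("pics/c1.png",cv2.resize(a,(800,400),interpolation=cv2.INTER_CUBIC))
cv2.imwrite("pics/c2.png",cv2.resize(b,(545,600),interpolation=cv2.INTER_CUBIC))
E
```

```text
(no output)
```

View pics/c1.png

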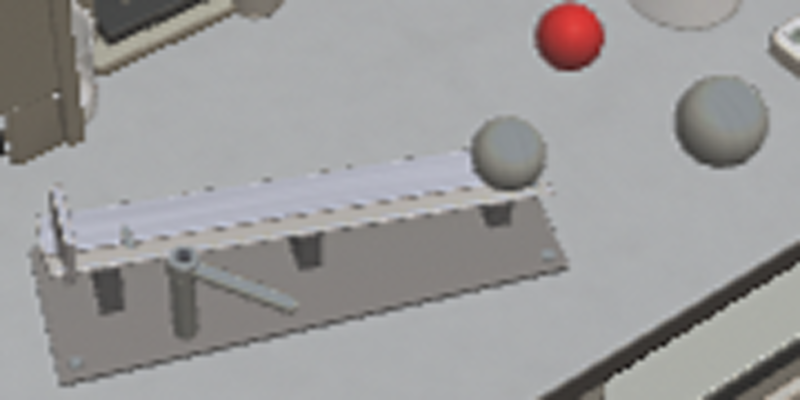

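View pics/c2.png

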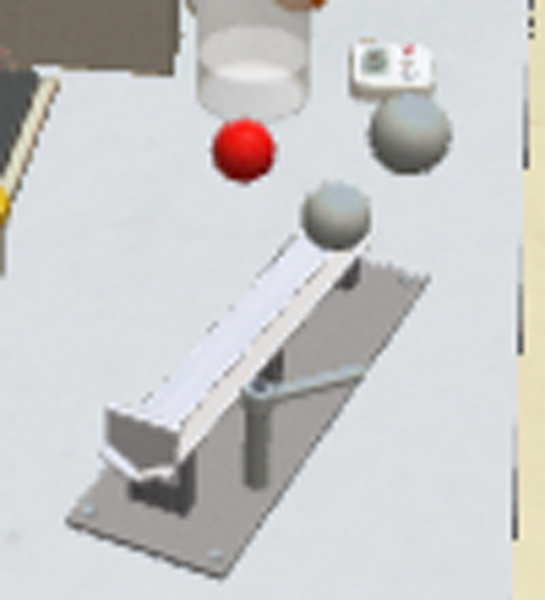

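The crops confirm it: the small grey ball at c1 (508,152) sits in the gutter, and the other grey ball at (722,120) is larger and loose. The gate hub is at c1 (184,256) with its tip at (292,306). Next I triangulate these points.

```bash
cat > h.py <<'E'
import numpy as np
from bench import arm, optics
from scipy.spatial.transform import Rotation as R
from scipy.optimize import least_squares
def ray(n,u,v):
    i=optics.camera_info(n);K=np.array(i["camera_matrix"]);V=np.array(i["view"])
    d=np.array([(u-K[0,2])/K[0,0],-(v-K[1,2])/K[1,1],-1.]);d=V[:3,:3].T@d
    return -V[:3,:3].T@V[:3,3],d/np.linalg.norm(d)
def plane(n,u,v,z):
    o,d=ray(n,u,v);return o+d*(z-o[2])/d[2]
def tri(rs):
    A=sum(np.eye(3)-np.outer(d,d) for o,d in rs);b=sum((np.eye(3)-np.outer(d,d))@o for o,d in rs)
    p=np.linalg.solve(A,b);return p,[round(float(np.linalg.norm((np.eye(3)-np.outer(d,d))@(p-o))),1) for o,d in rs]
def wray(pose,u,v):
    i=optics.camera_info("wrist");K=np.array(i["camera_matrix"]);T=np.array(i["T_tool_cam"])
    x,y=u-K[0,2],v-K[1,2];r=np.hypot(x,y);t=r/K[0,0]
    d=np.array([np.sin(t)*x/r,-np.sin(t)*y/r,-np.cos(t)]);M=R.from_quat(pose[1]).as_matrix()
    return M@T[:3,3]+pose[0],M@T[:3,:3]@d
def wproj(pose,P):
    i=optics.camera_info("wrist");K=np.array(i["camera_matrix"]);T=np.array(i["T_tool_cam"]);M=R.from_quat(pose[1]).as_matrix()
    c=T[:3,:3].T@(M.T@(np.array(P)-pose[0])-T[:3,3]);x,y,z=c[0],-c[1],-c[2];r=np.hypot(x,y);t=np.arctan2(r,z)*K[0,0]
    return K[0,2]+t*x/r,K[1,2]+t*y/r
E
python3 - <<'E'
from h import *
np.set_printoptions(suppress=True,precision=1)
s=lambda u,v:(195+(u+.5)/4.444-.5,195+(v+.5)/4.444-.5)
d=lambda u,v:(250+(u+.5)/5.45-.5,170+(v+.5)/5.4545-.5)
P={}
for k,a,b in [("ball",(508,152),(336,216)),("hubtop",(184,256),(258,392)),("tip",(294,306),(361,371)),("baseHi-x",(65,383),(222,578)),("baseLo-x",(567,268),(430,278)),("baseHi+x",(32,250),(68,522)),("big",(722,120),(410,133)),("red",(570,36),(244,150))]:
    P[k],e=tri([ray("scene",*s(*a)),ray("side",*d(*b))]);print(k,P[k],e,plane("scene",*s(*a),P[k][2])[:2])
m={"ball":(0,-138,50),"hubtop":(-42.5,71,76)}
tr={k:np.array(v) for k,v in m.items()}
b=P["ball"][:2];h=P["hubtop"][:2]
vm=tr["hubtop"][:2]-tr["ball"][:2];vw=h-b
yaw=np.arctan2(vw[1],vw[0])-np.arctan2(vm[1],vm[0]);print("yaw",np.degrees(yaw),"len",np.linalg.norm(vm),np.linalg.norm(vw))
e=P["baseHi-x"]-P["baseLo-x"];print("yaw from edge",np.degrees(np.arctan2(e[1],e[0]))-90,np.linalg.norm(e))
# planes
for k,(u,v),z in [("bottle",(149,330),0),("beaker",(350,196),0),("timer",(382,206),19),("cup",(252,193),0)]: print(k,plane("scene",u,v,z)[:2])
E
```

```text
ball [479.1  -5.3  51.3] [0.2, 0.2] [479.3  -5.5]
hubtop [504.8 204.9  72.7] [1.0, 1.0] [505.9 204.3]
tip [448.9 168.7  64.4] [0.4, 0.4] [448.5 169. ]
baseHi-x [513.7 282.1   1.9] [0.3, 0.3] [514.  281.9]
baseLo-x [415.3  -4.7   8.3] [0.5, 0.5] [414.8  -4.4]
baseHi+x [605.9 253.2   4.4] [0.6, 0.6] [606.6 252.8]
big [ 438.7 -145.2   31. ] [0.1, 0.1] [ 438.6 -145.1]
red [ 552.8 -116.8   24.1] [0.1, 0.1] [ 552.7 -116.7]
yaw -18.488998926142184 len 213.2774015220553 211.82211614610455
yaw from edge -18.920616590802027 303.2818709695774
bottle [474.  462.9]
beaker [ 545.7 -220.1]
timer [ 450.4 -255.7]
cup [720.3  20.3]
```

{"fn": "step_arm", "kwargs": {"motion": [{"dr": [0,0,-0.5],"slide": [-25,25,0],"jaw": 0},{"dr": [0,0,-1.4],"slide": [-68,68,0],"jaw": 0},{"dr": [0,0,-2.4],"slide": [-111,111,0],"jaw": 0},{"dr": [0,0,-3.4],"slide": [-154,154,0],"jaw": 0},{"dr": [0,0,-4.4],"slide": [-197,197,0],"jaw": 0},{"dr": [0,0,-5.4],"slide": [-240,240,0],"jaw": 0},{"dr": [0,0,-6.0],"slide": [-283,283,0],"jaw": 0},{"dr": [0,0,-6.4],"slide": [-326,326,0],"jaw": 0}]}}

```text
clock: 1.1
position: [409.7, -165.6, 231.3]
ee_rot: [-0.585, 0.811, -0.0, 0.0]
contact_force: [1.1, -1.2, -0.3]
gripper_width: -0.3
grasp_force: 0.0
```

{"fn": "step_arm", "kwargs": {"motion": [{"dr": [0,0,0],"slide": [-30,-4,20],"jaw": 0},{"dr": [0,0,0],"slide": [-65,-8,45],"jaw": 0},{"dr": [0,0,0],"slide": [-95,-12,70],"jaw": 0},{"dr": [0,0,0],"slide": [-115,-14,90],"jaw": 0},{"dr": [0,0,0],"slide": [-124,-15,98],"jaw": 0},{"dr": [0,0,0],"slide": [-126,-15,100],"jaw": 0},{"dr": [0,0,0],"slide": [-126,-15,100],"jaw": 0},{"dr": [0,0,0],"slide": [-126,-15,100],"jaw": 0}]}}

```text
clock: 2.1
position: [463.8, -53.3, 132.0]
ee_rot: [-0.584, 0.812, -0.0, 0.001]
contact_force: [-0.6, -0.0, -0.1]
gripper_width: 0.3
grasp_force: 0.0
```

```bash
python3 - <<'E'
from h import *; import cv2
s=arm.read_state();p=(s["position"],s["ee_rot"]);im=optics.get_image("wrist");print(p,s["contact_force"])
np.save("p1.npy",np.r_[p[0],p[1]]);cv2.imwrite("pics/w1.png",im)
print("pred ball",wproj(p,(479.1,-5.3,51)),"seat",wproj(p,(556,223,71)),"pivot",wproj(p,(506,206,68)))
E
```

```text
(array([463.81594329, -53.26121929, 132.01851369]), array([-5.83721361e-01,  8.11953743e-01, -2.95838051e-04,  6.35537661e-04])) [-0.64120916 -0.04718138 -0.1263519 ]
pred ball (np.float64(277.468811179747), np.float64(279.9333406611837)) seat (np.float64(276.9166732188937), np.float64(454.66817649262447)) pivot (np.float64(314.01580532325164), np.float64(439.10474321135507))
```

View pics/w1.png

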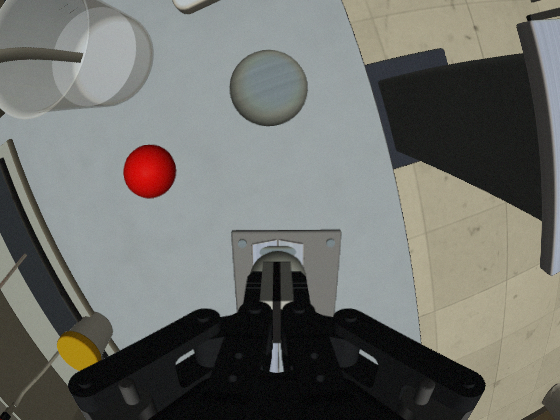

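{"fn": "step_arm", "kwargs": {"motion": [{"dr": [0,0,0],"slide": [0,0,20],"jaw": 0},{"dr": [0,0,0],"slide": [0,0,50],"jaw": 0},{"dr": [0,0,0],"slide": [0,0,75],"jaw": 0},{"dr": [0,0,0],"slide": [0,0,88],"jaw": 0},{"dr": [0,0,0],"slide": [0,0,91],"jaw": 0},{"dr": [0,0,0],"slide": [-5,0,91],"jaw": 0},{"dr": [0,0,0],"slide": [-10,0,91],"jaw": 0},{"dr": [0,0,0],"slide": [-14,0,91],"jaw": 0}]}}

```text
clock: 3.15
position: [468.8, -39.0, 41.0]
ee_rot: [-0.584, 0.812, -0.0, 0.001]
contact_force: [-0.6, -0.2, 0.2]
gripper_width: -0.2
grasp_force: 0.0
```

{"fn": "step_arm", "kwargs": {"motion": [{"dr": [0,0,0],"slide": [-3,0,-0.2],"jaw": 0},{"dr": [0,0,0],"slide": [-8,0,-0.6],"jaw": 0},{"dr": [0,0,0],"slide": [-14,0,-1.2],"jaw": 0},{"dr": [0,0,0],"slide": [-20,0,-1.8],"jaw": 0},{"dr": [0,0,0],"slide": [-26,0,-2.3],"jaw": 0},{"dr": [0,0,0],"slide": [-31,0,-2.7],"jaw": 0},{"dr": [0,0,0],"slide": [-35,0,-3.1],"jaw": 0},{"dr": [0,0,0],"slide": [-38,0,-3.3],"jaw": 0}]}}

```text
clock: 4.15
position: [480.3, -3.3, 43.6]
ee_rot: [-0.584, 0.812, 0.0, -0.0]
contact_force: [-1.0, -0.6, -0.7]
gripper_width: -0.2
grasp_force: 0.3
```

```bash
python3 - <<'E'
from h import *; import cv2
s=arm.read_state();print(s["position"],s["contact_force"])
a=optics.get_image("scene")[195:285,195:375];b=optics.get_image("side")[170:280,250:350]
cv2.imwrite("pics/c3.png",np.hstack([cv2.resize(a,(500,250),interpolation=3),cv2.resize(b,(227,250),interpolation=3)]))
E
```

```text
[480.26277068  -3.25973362  43.61740479] [-0.9918897  -0.59212334 -0.65852236]
```

View pics/c3.png

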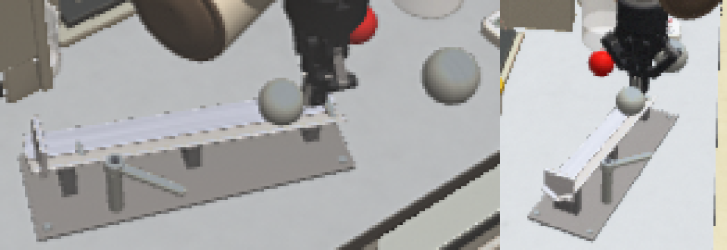

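The ball sits ahead of the fingertips at crop (281,102) and is moving up the gutter. I'll continue the push.

{"fn": "step_arm", "kwargs": {"motion": [{"dr": [0,0,0],"slide": [-7,0,-0.6],"jaw": 0},{"dr": [0,0,0],"slide": [-17,0,-1.5],"jaw": 0},{"dr": [0,0,0],"slide": [-28,0,-2.5],"jaw": 0},{"dr": [0,0,0],"slide": [-39,0,-3.4],"jaw": 0},{"dr": [0,0,0],"slide": [-50,0,-4.4],"jaw": 0},{"dr": [0,0,0],"slide": [-61,0,-5.3],"jaw": 0},{"dr": [0,0,0],"slide": [-72,0,-6.3],"jaw": 0},{"dr": [0,0,0],"slide": [-83,0,-7.3],"jaw": 0}]}}

```text
clock: 5.25
position: [506.8, 75.9, 50.9]
ee_rot: [-0.584, 0.812, 0.0, -0.0]
contact_force: [-0.5, -0.0, 0.9]
gripper_width: 0.1
grasp_force: 0.3
```

{"fn": "step_arm", "kwargs": {"motion": [{"dr": [0,0,0],"slide": [-11,0,-1.0],"jaw": 0},{"dr": [0,0,0],"slide": [-22,0,-1.9],"jaw": 0},{"dr": [0,0,0],"slide": [-33,0,-2.9],"jaw": 0},{"dr": [0,0,0],"slide": [-44,0,-3.9],"jaw": 0},{"dr": [0,0,0],"slide": [-54,0,-4.7],"jaw": 0},{"dr": [0,0,0],"slide": [-62,0,-5.4],"jaw": 0},{"dr": [0,0,0],"slide": [-68,0,-6],"jaw": 0},{"dr": [0,0,0],"slide": [-72,0,-6.3],"jaw": 0}]}}

```text
clock: 6.25
position: [529.5, 143.8, 57.2]
ee_rot: [-0.584, 0.812, 0.0, -0.0]
contact_force: [-0.5, -0.8, -1.3]
gripper_width: -0.5
grasp_force: 0.3
```

```bash
python3 - <<'E'
from h import *; import cv2
s=arm.read_state();d=s["position"][:2]-[523.1,125.5];print(s["position"],s["contact_force"],"track xy",d@[.948,-.319],d@[.319,.948])
a=optics.get_image("scene")[195:285,195:375];b=optics.get_image("side")[170:280,250:350]
cv2.imwrite("pics/c4.png",np.hstack([cv2.resize(a,(500,250),interpolation=3),cv2.resize(b,(227,250),interpolation=3)]))
E
```

```text
[529.52965084 143.76437607  57.22135326] [-0.48042325 -0.79533672 -1.29340822] track xy 0.26897303129485284 19.365687132778692
```

View pics/c4.png

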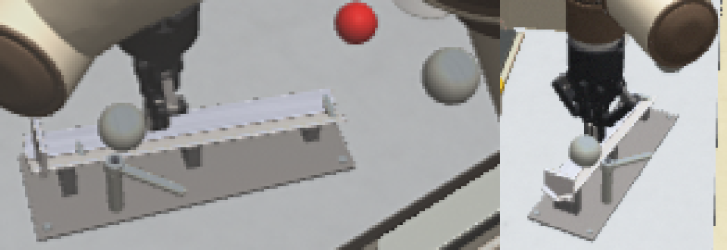

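{"fn": "step_arm", "kwargs": {"motion": [{"dr": [0,0,0],"slide": [-5,0,-0.4],"jaw": 0},{"dr": [0,0,0],"slide": [-10,0,-0.9],"jaw": 0},{"dr": [0,0,0],"slide": [-15,0,-1.3],"jaw": 0},{"dr": [0,0,0],"slide": [-20,0,-1.8],"jaw": 0},{"dr": [0,0,0],"slide": [-25,0,-2.2],"jaw": 0},{"dr": [0,0,0],"slide": [-30,0,-2.6],"jaw": 0},{"dr": [0,0,0],"slide": [-35,0,-3.1],"jaw": 0},{"dr": [0,0,0],"slide": [-39,0,-3.4],"jaw": 0}]}}

```text
clock: 7.35
position: [542.1, 180.9, 60.6]
ee_rot: [-0.584, 0.812, 0.0, 0.0]
contact_force: [0.1, -0.6, 0.3]
gripper_width: 0.1
grasp_force: 0.2
```

```bash
cat > look.py <<'E'
from h import *; import cv2,sys
s=arm.read_state();d=s["position"][:2]-[523.1,125.5];print(s["position"],s["contact_force"],"track xy",d@[.948,-.319],d@[.319,.948])
a=optics.get_image("scene")[195:285,195:375];b=optics.get_image("side")[170:280,250:350]
cv2.imwrite(f"pics/{sys.argv[1]}.png",np.hstack([cv2.resize(a,(540,270),interpolation=3),cv2.resize(b,(245,270),interpolation=3)])[:,:785])
E
python3 look.py c5
```

```text
[542.1008802  180.88401795  60.63713754] [ 0.12480503 -0.63637836  0.2607693 ] track xy 0.34533270048024534 58.56532979936054
```

{"fn": "step_arm", "kwargs": {"motion": [{"dr": [0,0,0],"slide": [-1.2,0,-0.1],"jaw": 0},{"dr": [0,0,0],"slide": [-2.4,0,-0.2],"jaw": 0},{"dr": [0,0,0],"slide": [-3.6,0,-0.3],"jaw": 0},{"dr": [0,0,0],"slide": [-4.8,0,-0.4],"jaw": 0},{"dr": [0,0,0],"slide": [-6,0,-0.5],"jaw": 0},{"dr": [0,0,0],"slide": [-7,0,-0.6],"jaw": 0},{"dr": [0,0,0],"slide": [-8,0,-0.7],"jaw": 0},{"dr": [0,0,0],"slide": [-9,0,-0.8],"jaw": 0}]}}

```text
clock: 8.45
position: [544.7, 189.0, 61.4]
ee_rot: [-0.584, 0.812, 0.0, 0.0]
contact_force: [0.2, -0.7, 0.3]
gripper_width: -0.1
grasp_force: 0.0
```

```bash
python3 look.py c6
```

```text
[544.73267073 189.04067869  61.42307746] [ 0.21948046 -0.66008118  0.2922703 ] track xy 0.23829534718352718 67.13738536453093
```

View pics/c6.png

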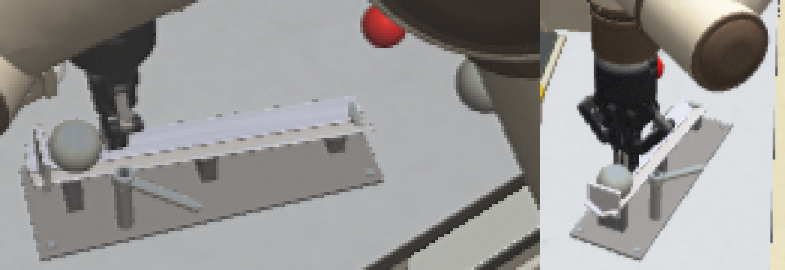

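```bash
python3 - <<'E'
from h import *
for n,u,v in [("c6",75,146)]:
    p=plane("scene",195+(u+.5)/3-.5,195+(v+.5)/3-.5,71);d=p[:2]-[523.1,125.5];print(p,"track",d@[.948,-.319],d@[.319,.948])
p,e=tri([ray("scene",195+75/3-.3,195+146/3-.3),ray("side",250+(615-540)/2.45-.3,170+182/2.4545-.3)]);d=p[:2]-[523.1,125.5];print(p,e,"track",d@[.948,-.319],d@[.319,.948])
E
```

```text
[553.84840235 223.2268382   71.        ] track -2.0253759563903557 102.45378296137518
[552.80439387 223.65680374  71.92169023] [0.2, 0.2] track -3.1522550040834396 102.52835159503097
```

The ball reads at track y of about 102.5, which matches the seat, and there is no force on the finger. I'll back off slowly and check that it stays.

{"fn": "step_arm", "kwargs": {"motion": [{"dr": [0,0,0],"slide": [2,0,0.2],"jaw": 0},{"dr": [0,0,0],"slide": [5,0,0.4],"jaw": 0},{"dr": [0,0,0],"slide": [9,0,0.8],"jaw": 0},{"dr": [0,0,0],"slide": [13,0,1.1],"jaw": 0},{"dr": [0,0,0],"slide": [18,0,1.5],"jaw": 0},{"dr": [0,0,0],"slide": [23,0,2],"jaw": 0},{"dr": [0,0,0],"slide": [28,0,2],"jaw": 0},{"dr": [0,0,0],"slide": [30,0,2],"jaw": 0}]}}

```text
clock: 9.55
position: [535.1, 160.2, 59.4]
ee_rot: [-0.584, 0.812, 0.0, -0.0]
contact_force: [0.1, -1.5, -0.7]
gripper_width: -0.1
grasp_force: 0.0
```

```bash
python3 look.py c7
```

```text
[535.05243702 160.17799592  59.44351731] [ 0.14877062 -1.5378069  -0.65249771] track xy 0.2686296017368939 36.687567541324334
```

View pics/c7.png

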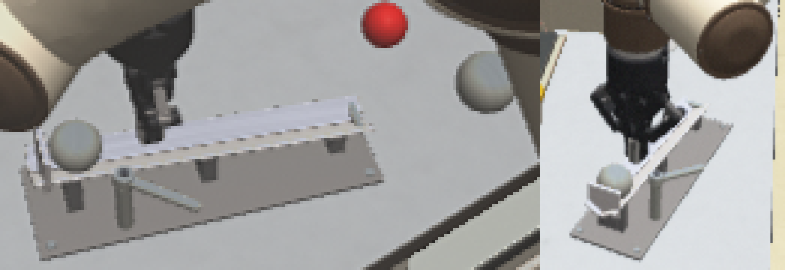

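The ball stays seated at crop (75,146) with the finger clear, and the gate is unchanged. I'll move over to the gate's outer side.

{"fn": "step_arm", "kwargs": {"motion": [{"dr": [0,0,0],"slide": [0,0,-30],"jaw": 0},{"dr": [0,0,0],"slide": [0,0,-55],"jaw": 0},{"dr": [0,0,0],"slide": [-6,35,-55],"jaw": 0},{"dr": [0,0,0],"slide": [-13,70,-55],"jaw": 0},{"dr": [0,0,0],"slide": [-19,97,-55],"jaw": 0},{"dr": [0,0,0],"slide": [-19,97,-30],"jaw": 0},{"dr": [0,0,0],"slide": [-19,97,-6],"jaw": 0},{"dr": [0,0,0],"slide": [-19,97,2],"jaw": 0}]}}

```text
clock: 10.65
position: [448.7, 209.1, 56.4]
ee_rot: [-0.584, 0.812, -0.0, -0.001]
contact_force: [-0.4, -0.8, 0.6]
gripper_width: -0.1
grasp_force: 0.0
```

{"fn": "step_arm", "kwargs": {"motion": [{"dr": [0,0,0],"slide": [5,-8,0],"jaw": 0},{"dr": [0,0,0],"slide": [12,-14,0],"jaw": 0},{"dr": [0,0,0],"slide": [20,-20,0],"jaw": 0},{"dr": [0,0,0],"slide": [25,-28,0],"jaw": 0},{"dr": [0,0,0],"slide": [29.5,-36,0],"jaw": 0},{"dr": [0,0,0],"slide": [32,-43,0],"jaw": 0},{"dr": [0,0,0],"slide": [34.5,-50,0],"jaw": 0},{"dr": [0,0,0],"slide": [34.5,-58,0],"jaw": 0}]}}

```text
clock: 11.65
position: [493.5, 157.9, 57.3]
ee_rot: [-0.584, 0.812, 0.0, -0.0]
contact_force: [-0.3, 0.3, 0.0]
gripper_width: 0.2
grasp_force: 0.3
```

```bash
python3 look.py c8
```

```text
[493.50841589 157.86119875  57.29790034] [-0.30819592  0.25924089  0.02066363] track xy -38.37604413180313 21.23870108094
```

View pics/c8.png

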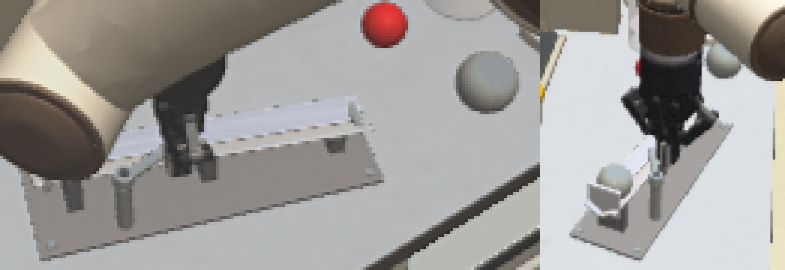

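The bar has swung in over the gutter (hub at (123,173), bar pointing to about (165,152)), with the fingers behind it. Next comes the final sweep to shut.

{"fn": "step_arm", "kwargs": {"motion": [{"dr": [0,0,0],"slide": [0,-7,0],"jaw": 0},{"dr": [0,0,0],"slide": [-3,-14,0],"jaw": 0},{"dr": [0,0,0],"slide": [-6,-21,-0.5],"jaw": 0},{"dr": [0,0,0],"slide": [-11,-28,-1],"jaw": 0},{"dr": [0,0,0],"slide": [-17.5,-34,-1],"jaw": 0},{"dr": [0,0,0],"slide": [-23,-38,-1],"jaw": 0},{"dr": [0,0,0],"slide": [-28,-41,-1],"jaw": 0},{"dr": [0,0,0],"slide": [-32,-43,-1],"jaw": 0}]}}

```text
clock: 12.75
position: [544.4, 175.2, 58.4]
ee_rot: [-0.584, 0.812, 0.0, -0.0]
contact_force: [-0.4, -0.4, -0.1]
gripper_width: -0.0
grasp_force: 0.2
```

{"fn": "step_arm", "kwargs": {"motion": [{"dr": [0,0,0],"slide": [-0.5,0,0],"jaw": 0},{"dr": [0,0,0],"slide": [-1,0,0],"jaw": 0},{"dr": [0,0,0],"slide": [-1.5,0,0],"jaw": 0},{"dr": [0,0,0],"slide": [-2,0,0],"jaw": 0},{"dr": [0,0,0],"slide": [-2.5,0,0],"jaw": 0},{"dr": [0,0,0],"slide": [-3,0,0],"jaw": 0},{"dr": [0,0,0],"slide": [-3,0,0],"jaw": 0},{"dr": [0,0,0],"slide": [-3,0,0],"jaw": 0}]}}

```text
clock: 13.75
position: [544.5, 175.9, 58.4]
ee_rot: [-0.584, 0.812, -0.0, -0.002]
contact_force: [1.2, -8.2, 1.3]
gripper_width: 0.0
grasp_force: 3.4
```

The fingers meet the stop with 8 N at the expected shut position (TCP track y 54.6, expected 55). I'll retreat and check.

{"fn": "step_arm", "kwargs": {"motion": [{"dr": [0,0,0],"slide": [4,0,0],"jaw": 0},{"dr": [0,0,0],"slide": [12,0,0],"jaw": 0},{"dr": [0,0,0],"slide": [25,0,0],"jaw": 0},{"dr": [0,0,0],"slide": [30,0,-30],"jaw": 0},{"dr": [0,0,0],"slide": [40,0,-75],"jaw": 0},{"dr": [0,0,0],"slide": [80,0,-110],"jaw": 0},{"dr": [0,0,0],"slide": [125,0,-130],"jaw": 0},{"dr": [0,0,0],"slide": [165,0,-140],"jaw": 0}]}}

```text
clock: 14.75
position: [492.2, 19.9, 199.9]
ee_rot: [-0.584, 0.812, -0.0, 0.001]
contact_force: [0.7, -0.6, -0.0]
gripper_width: 0.1
grasp_force: 0.0
```

{"fn": "step_arm", "kwargs": {"motion": [{"dr": [0,0,0],"slide": [30,0,-10],"jaw": 0},{"dr": [0,0,0],"slide": [70,0,-20],"jaw": 0},{"dr": [0,0,0],"slide": [110,0,-30],"jaw": 0},{"dr": [0,0,0],"slide": [150,0,-40],"jaw": 0},{"dr": [0,0,0],"slide": [180,0,-40],"jaw": 0},{"dr": [0,0,0],"slide": [195,0,-40],"jaw": 0},{"dr": [0,0,0],"slide": [200,0,-40],"jaw": 0},{"dr": [0,0,0],"slide": [200,0,-40],"jaw": 0}]}}

```text
clock: 15.75
position: [429.3, -168.1, 238.3]
ee_rot: [-0.584, 0.812, 0.0, -0.0]
contact_force: [-0.6, 0.2, 0.1]
gripper_width: -0.2
grasp_force: 0.0
```

```bash
python3 - <<'E'
from h import *; import cv2
s=arm.read_state();print(s["clock"],s["position"],s["contact_force"])
def proj(n,P):
    i=optics.camera_info(n);K=np.array(i["camera_matrix"]);V=np.array(i["view"]);c=V[:3,:3]@P+V[:3,3]
    return K[0,2]-K[0,0]*c[0]/c[2],K[1,2]+K[1,1]*c[1]/c[2]
def W(x,y,z): return np.array([523.1+.948*x+.319*y,125.5-.319*x+.948*y,z])
for n in("scene","side"):
    im=optics.get_image(n);cv2.imwrite(f"pics/{n}9.png",im);old=cv2.imread(f"pics/{n}0.png")
    g=cv2.cvtColor(im,6).astype(int);print(n,"ball",proj(n,W(0,103,71)),"tip0",proj(n,W(22,71,68)),"tip.3",proj(n,W(19,52,66)),"pivot",proj(n,W(-42,71,68)))
    d=cv2.absdiff(im,old).max(2)>25
    k,l,st,c=cv2.connectedComponentsWithStats(d.astype(np.uint8))
    print([(np.round(c[j]).tolist(),int(st[j,4])) for j in range(1,k) if st[j,4]>12])
    u,v=[int(round(t)) for t in proj(n,W(0,71,68))];print(u,v);print(g[v-9:v+10,u-14:u+15])
E
```

```text
15.75 [ 429.25949343 -168.10840789  238.25275012] [-0.55078981  0.22291726  0.10700323]
scene ball (np.float64(219.2758522025609), np.float64(242.77339472698694)) tip0 (np.float64(229.92388402238836), np.float64(234.4925929398669)) tip.3 (np.float64(237.428852692006), np.float64(234.37574293311712)) pivot (np.float64(235.423843923008), np.float64(253.71202339145313))
[([460.0, 183.0], 46307), ([558.0, 157.0], 13), ([531.0, 209.0], 58), ([497.0, 219.0], 40), ([309.0, 229.0], 229), ([222.0, 244.0], 276), ([255.0, 263.0], 15)]
232 241
[[181 182 182 181 181 181 181 182 181 181 182 182 182 182 182 182 183 183
  182 182 182 182 181 181 181 181 181 181 181]
 [182 183 183 182 182 182 182 181 181 182 183 167 166 164 179 182 183 183
  183 182 182 182 181 181 181 180 182 181 181]
 [185 185 165 180 184 184 183 181 181 184 169 156 153 160 179 184 183 184
  183 183 182 181 181 181 181 181 181 182 183]
 [150 152 149 151 154 168 182 184 183 185 150 150 152 154 140 175 182 183
  183 181 183 181 181 182 183 181 181 181 182]
 [150 151 150 150 148 153 144 161 182 186 132 141 152 152 155 179 184 183
  18
[... 3718 characters left out ...]
163 173 183 186 189 184 185 185 184 172 162 163
  220 223 220 219 221 112 100  94 109 126 126]
 [240 228 219 139 111 131 148 161 172 182 189 180 175 177 172 165 152 151
  222 223 225 229 154 154 120  95  98 110 112]
 [149 182 227 231 194 184 137 146 156 164 172 170 165 164 160 149 136 138
  222 223 226 156 155 163 158  97 100 108 112]
 [118 130 142 143 177 223 230 204 195 148 149 150 148 148 142 133 115 183
  220 224 166 157 163 162 161  92  88 101  94]
 [121 118 117 115 126 143 144 176 224 231 203 191 155 130 124 114  97 218
  225 192 162 161 161 162 163  92  91  99 105]
 [122 119 116 118 118 118 117 129 143 142 175 223 231 120 103  97 142 225
  206 167 164 163 160 162 162  90  91 101 108]]
```

```bash
python3 -c "
from bench import arm
print(arm.job_done())"
```

```text
the job is handed in; nothing more can be done
None
```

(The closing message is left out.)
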